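# Lock the pump's hatch with the slot key

### The arm

A 7-joint arm with a two-finger parallel gripper is mounted at the origin on the work surface. World frame = base frame: x ahead of the robot, y to its left, z up, the work surface at z = 0. Lengths are in m, angles in rad, forces in N, time in s.
With the tool pointing down it reaches from about 0.425 to 0.875 m from the base axis. Payload 4.7 kg.
Tool frame: the origin (TCP) lies at the very end of the fingers, on their centre line; the grasp point (between the pads) lies 19 mm behind it (ctrl.grasp_offset is the distance from the TCP to the grasp point, in m); z points along the fingers, y is the direction in which the jaws open and shut (so a half turn about z gives the same grasp; the last joint's range is limited). The gripper opens to 87 mm and grips with 3 to 60 N. Pads are 19 mm wide; open, the fingers measure 117 mm over their backs; the gripper's body (75 mm by 190 mm) begins 51 mm behind the grasp point.
Start: joints at [1.246, 0.321, -0.07, 1.45, 0.023, 1.371, -0.057], TCP at [0.216, -0.613, 0.202] pointing down, gripper open.
Joint ranges: [-2.86, 2.86], [-0.3, 2.09], [-1.38, 1.24], [0.06, 2.45], [-1.56, 4.7], [0.09, 2.05], [-2.69, 2.69]. Speed limits (rad/s): [2.57, 2.57, 3.14, 3.14, 3.14, 3.14, 3.14].

### API

Orientations are given as a rotation vector (axis times angle).
In Python, from bench import ctrl gives the robot as it stands.
- The arm moves only by the shell command python3 -m creep 'ROWS' [FORCE]. ROWS is JSON, a list that holds one entry, the list of rows, each a list of 7 numbers: the opening, from 0 (shut) to 1 (fully open), then the shift along the tool's x, y, z in mm, then the turn, a rotation vector about the tool's x, y, z in rad. In form: [[[grip, dx, dy, dz, rx, ry, rz], ...]]. A call has 1 to 5 rows; each row is the pose to reach, as a shift and turn from the pose commanded when the call began, along the tool's axes at that moment; what a row does not reach only later rows make up. A row lasts 1/10 s, in which the tool goes at most 50 mm and 8.59 degrees, less where a joint would pass 70% of its speed; a pose out of reach is approached as far as the arm can. A call with a gripper value outside its range is refused whole. The fingers move at their own pace and stop on an object; FORCE is the grip in N (left out, the last holds). Time passes only in rows, so rows that repeat a pose let the fingers close. It gives the time, the measured TCP pose, the force and the opening at its end, in the units of the state.
- ctrl.get_state(): the state, without advancing time (a new reading comes with each control period).
- ctrl.get_image(name): name is "scene" or "top" or "wrist"; returns the picture (420x560x3 uint8, red, green, blue); there is no depth.
- ctrl.camera_params(name): a dict with "K" (3x3 intrinsics, pixels), "pose" (4x4, takes a point from camera to world coordinates). Camera axes: x right, y down, z forward; pixel columns grow to the right and rows downward; lengths in m; the calibration is good to about 2 mm. A picture is of the moment at which its call begins: read the wrist's pose just before it. camera_params takes no time and is no camera call; for the wrist camera it gives the pose at the moment of the call.
- ctrl.close_job(): hands the job in, once; it reports no verdict.
The state is a dict: "time": time; "joint_positions": joint angles; "qd": joint speeds; "joint_torque": joint torques, N m; "position": TCP position; "tool_rot": TCP orientation; "ft_force": force on the tool from outside, world axes, zero at the start; "torque": the same for the moment, N m; "grip_width": opening from 0.0 (shut) to 1.0 (fully open).
Only numpy, scipy, OpenCV 4.12 (cv2) and the standard library are available. Lean on these libraries where they do the work, as an engineer would, in place of code of your own. Each camera call takes 0.05 s, during which the arm holds its last target. There are 200 camera calls.

### The job

The hatch on the small pump unit is shut but not locked. Take the flat-bladed key from its stand, fit its blade into the slot of the hatch's round fastener, press it down gently against its spring until you feel it bottom, and turn it clockwise a full quarter turn so that it springs back up locked, then stand the key back in its stand as it was and let go. Turn the fastener with the key only, never force or lean hard on it, and leave everything else where it is.

Things in the scene. Friction and masses are not known exactly. Their poses are not given: they have to be found in the camera images.
- unit: Small bench suction pump, 170 x 210 mm, fixed. Origin: centre of its underside, z up; flat deck at z = 80 mm with a grey hatch panel. The round fastener's axis stands at x = -30, y = +40 mm of the unit's frame, inside a flat steel ring (62 mm across, 2 mm above the deck).
- head: Sprung carrier of the slotted fastener; slides straight down into the unit, does not turn. Origin: on the fastener's axis at its top face (82 mm above the bench when up; sinks with it). Its spring resists with about 4 N at first and 0.4 N more per mm (at most 10.5 N); then it meets a firm stop. How deep the stop lies differs from unit to unit and is not visible: 5 to 15 mm down.
- turn (a joint): Angle of the fastener: 0 = open (start), grows clockwise seen from above, hard stop at 1.57 = locked. Friction about 0.1 N m. It turns only while held at its bottom stop or less than 1.5 mm above it; otherwise an inner lug blocks it about 0.1 rad from either end. At either end it springs back up when let go.
- slot (a point): Centre of the slot's mouth in the fastener: a steel disc 40 mm across, flush with the ring around it, one straight slot 34 mm long, 5 mm wide, 8 mm deep, flat floor. x runs along the slot, y across, z up; turns and sinks with the fastener. At turn = 0 the slot lies along the unit's x (which way round does not matter).
- key: Flat-bladed key, 84 mm tall, about 90 g, blade down in the stand. Origin: middle of the blade's lower edge; z up, x along the blade's width. Blade 28 (x) x 3 mm (y), 28 mm long (last 3 mm: 26 x 2 mm); collar 46 x 26 mm at z = 28 to 34; above it a flat handle 34 (x) x 12 mm (y), z = 34 to 84, to be gripped across y.
- stand: Grey block 64 x 56 mm, 40 mm tall, fixed. Origin: centre of its underside, z up. In its top a slot-shaped well goes right through, 36 mm along x, 9 mm along y. The key stands in it, collar on the block's top: key origin 12 mm above the stand's origin, key x along stand x (either way round).
- vial: Small amber vial, 26 mm across, 42 mm tall, standing on the far right corner of the pump unit's deck. Origin: centre of its underside. To be left alone.
- marker: Marker pen, 130 mm long, 12 mm thick, lying between the unit and the stand. Origin: centre of its underside. To be left alone.
- tipbox: Box of pipette tips, 85 x 125 x 63 mm, beyond the work area. Origin: centre of its underside. To be left alone.
- tubecase: Flat case for tubes, 90 x 160 x 50 mm, beyond the work area. Origin: centre of its underside. To be left alone.
- beaker: Open plastic beaker, 70 mm across, 90 mm tall, beyond the work area. Origin: centre of its underside. To be left alone.
Mind the look-alikes: they are no part of the job. Leave any green look-alike of the key alone. Of the things that look like the stand, the larger one is meant.

How it is judged:
On the way, in this order (a step that is already met when the one before it is completed fails the run):
1. the key is lifted out of its stand (z of key in the frame of stand above 0.045 m), for 0.1 s.
2. the key's blade is seated in the slot of the still open fastener (at least 5.5 mm deep) (horizontal distance between key and slot below 0.006 m and z of key in the frame of slot below -0.0055 m and angle between the x axis of key and the x axis of slot, either way round below 0.15 rad and value of joint turn below 0.3 rad), for 0.2 s.
3. with the blade still in the slot, the fastener is turned clockwise to its locked end (over 1.4 rad) (horizontal distance between key and slot below 0.006 m and z of key in the frame of slot below -0.0055 m and value of joint turn above 1.4 rad), for 0.1 s.
At the end, for the whole second after the job is handed in: The fastener is turned beyond 1.42 rad and sprung back up (within 1.5 mm of its full height); the key stands in the well of its stand, within 8 mm of the centre, collar down on the block (within 2.5 mm), upright within 0.12 rad, at rest and released (value of joint turn above 1.42 rad and z of head in the frame of unit above 0.0805 m and horizontal distance between key and stand below 0.008 m and z of key in the frame of stand between 0.0095 and 0.0145 m and angle between key's own z axis and vertical below 0.12 rad and linear speed of key below 0.02 m/s); the robot touches nothing.
It fails at once if the key pushes on the pump unit or its fastener with more than 35 N, all contacts together (pressing, wringing and twisting) (contact force between key and unit above 35 N).
It fails at once if the fingers or arm touch the fastener with more than 2 N (contact force between any of the fingers, the arm and head above 2 N).
It fails at once if the marker pen is moved more than 40 mm (distance of marker from where it was at the start of the episode above 0.04 m).
It fails at once if the vial, beaker, tip box or tube case is moved more than 30 mm or tipped over (distance of any of vial, tipbox, tubecase, beaker from where it was at the start of the episode above 0.03 m or angle between any of vial, tipbox, tubecase, beaker's own z axis and vertical above 0.5 rad).
It also fails if it takes over 72 s, if anything falls off the work surface, if the arm or the gripper's body presses on something with over 40 N, if the wrist force passes 120 N, or if a joint passes its speed limit or range.

## Working session

There is one attempt and no reset: what is moved stays moved. The work goes in short steps, Python scripts to look and compute and a shell command to move; the robot and the scene stay as the last step left them, time stands still between calls to the robot, and variables do not carry over. Pictures are saved under pics/ and viewed, about 8 in all and at most 12, crops included, and the job is handed in when it is done.

```bash
mkdir -p pics; ls; cat > h.py <<'E'
import numpy as np, cv2
from scipy.spatial.transform import Rotation as R
from bench import ctrl
def snap(n,f,crop=None,scale=1):
    P=ctrl.camera_params(n); im=ctrl.get_image(n)[:,:,::-1].copy()
    np.save('pics/'+f+'.npy',im); np.savez('pics/'+f+'_c.npz',K=P['K'],pose=P['pose'])
    cv2.imwrite('pics/'+f+'.png',im); return im
def cam(f):
    d=np.load('pics/'+f+'_c.npz'); return d['K'],d['pose']
def ray(f,uv,z):
    K,T=cam(f); d=T[:3,:3]@np.linalg.inv(K)@np.array([uv[0],uv[1],1.]); o=T[:3,3]
    return o+d*(z-o[2])/d[2]
def proj(f,p):
    K,T=cam(f); q=K@(T[:3,:3].T@(np.array(p)-T[:3,3])); return q[:2]/q[2]
def crop(f,x0,y0,x1,y1,s,out):
    im=np.load('pics/'+f+'.npy')[y0:y1,x0:x1]; cv2.imwrite('pics/'+out+'.png',cv2.resize(im,None,fx=s,fy=s,interpolation=cv2.INTER_CUBIC))
def st():
    s=ctrl.get_state(); print('t',s['time'],'p',np.round(s['position'],4),'R',np.round(R.from_rotvec(s['tool_rot']).as_matrix(),3).tolist(),'F',np.round(s['ft_force'],2),'M',np.round(s['torque'],2),'g',round(float(s['grip_width']),3)); return s
def shift(p,rz=0):
    s=ctrl.get_state(); M=R.from_rotvec(s['tool_rot']).as_matrix(); return np.round(M.T@(np.array(p)-s['position'])*1000,1)
E
python3 - <<'E'
from h import *
a=snap('top','top0');b=snap('scene','sc0')
cv2.imwrite('pics/both.png',cv2.resize(np.vstack([a,b]),(560,840))[:, :] if 0 else np.hstack([cv2.resize(a,(400,300)),cv2.resize(b,(400,300))]))
st()
for n in('top','scene','wrist'):
    P=ctrl.camera_params(n);print(n,np.round(P['K'],1).tolist(),np.round(P['pose'],3).tolist())
E
```

```text
pics
t 0.1 p [ 0.2158 -0.6126  0.2006] R [[0.943, 0.332, -0.001], [0.332, -0.943, 0.002], [-0.0, -0.002, -1.0]] F [ 0.39  0.49 -0.22] M [-0.01  0.01 -0.03] g 1.0
top [[540.1, 0.0, 273.0], [0.0, 540.1, 209.2], [0.0, 0.0, 1.0]] [[0.002, -0.998, 0.07, 0.544], [-1.0, -0.002, -0.002, -0.014], [0.002, -0.07, -0.998, 1.182], [0.0, 0.0, 0.0, 1.0]]
scene [[391.1, 0.0, 278.3], [0.0, 391.1, 209.0], [0.0, 0.0, 1.0]] [[-0.042, 0.541, -0.84, 1.162], [0.999, 0.009, -0.043, -0.003], [-0.016, -0.841, -0.541, 0.445], [0.0, 0.0, 0.0, 1.0]]
wrist [[343.7, 0.0, 276.8], [0.0, 343.7, 208.5], [0.0, 0.0, 1.0]] [[0.332, -0.909, -0.25, 0.284], [-0.943, -0.32, -0.086, -0.588], [-0.002, 0.265, -0.964, 0.384], [0.0, 0.0, 0.0, 1.0]]
```

View pics/top0.png

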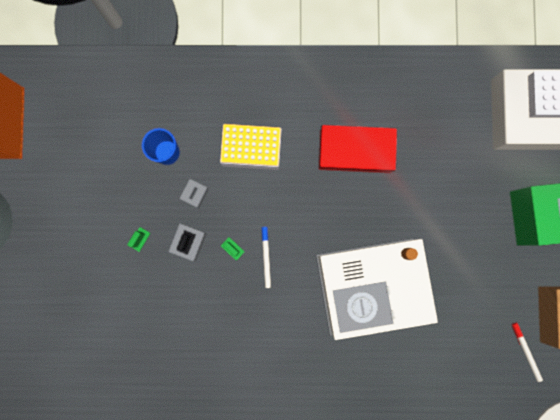

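View pics/sc0.png

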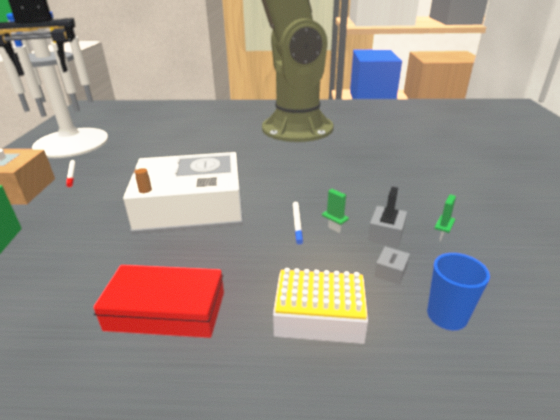

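Top view: the black key is at (186,242) in the larger grey stand. Its look-alikes are green at (138,240) and (232,248), plus the smaller grey block at (194,193). The marker is at (266,257), the fastener at (362,307) and the vial at (411,254). I choose the black key in the larger block, and will check it in one crop and measure.

```bash
python3 - <<'E'
from h import *
im=np.load('pics/top0.npy').astype(int)
sub=lambda x0,y0,x1,y1:im[y0:y1,x0:x1]
def rect(mask,x0,y0):
    c,_=cv2.findContours(mask.astype(np.uint8)*255,cv2.RETR_EXTERNAL,cv2.CHAIN_APPROX_NONE); c=max(c,key=cv2.contourArea)
    c=c+np.array([x0,y0]); r=cv2.minAreaRect(c); return r,cv2.contourArea(c),c
# stand
g=sub(160,215,215,270);r,a,c=rect((g.min(2)>85)&(np.ptp(g,axis=2)<25),160,215);print('stand',r,a)
for p in cv2.boxPoints(r): print(np.round(ray('top0',p,.04),4))
print('c',ray('top0',r[0],.04))
r,a,c=rect(g.max(2)<40,160,215);print('key',r,a,'c',ray('top0',r[0],.08)); 
for p in cv2.boxPoints(r): print(np.round(ray('top0',p,.08),4))
g=sub(310,230,445,345);r,a,c=rect(g.min(2)>85,310,230);print('unit',r,a)
for p in cv2.boxPoints(r): print(np.round(ray('top0',p,.08),4))
print('c',ray('top0',r[0],.08))
g8=cv2.cvtColor(np.load('pics/top0.npy'),cv2.COLOR_BGR2GRAY)[270:345,325:400]
print(cv2.HoughCircles(cv2.resize(g8,None,fx=4,fy=4,interpolation=cv2.INTER_CUBIC),cv2.HOUGH_GRADIENT,1.5,100,param1=100,param2=30,minRadius=30,maxRadius=80)/4+np.array([325,270,0]))
a=np.load('pics/top0.npy')
cv2.imwrite('pics/c1.png',np.hstack([cv2.resize(a[215:275,155:215],(390,390),interpolation=cv2.INTER_CUBIC),cv2.resize(a[275:340,330:395],(390,390),interpolation=cv2.INTER_CUBIC)]))
E
```

```text
stand ((187.0, 242.0), (54.0, 54.0), 90.0) 2905.0
[0.6113 0.223  0.04  ]
[0.6114 0.1087 0.04  ]
[0.4977 0.1077 0.04  ]
[0.4976 0.2211 0.04  ]
c [0.55430464 0.16511741 0.04      ]
key ((185.36207580566406, 241.84483337402344), (10.584633827209473, 19.126619338989258), 21.801406860351562) 172.0 c [0.55426094 0.16217871 0.08      ]
[0.5402 0.1792 0.08  ]
[0.5763 0.1652 0.08  ]
[0.5683 0.1451 0.08  ]
[0.5323 0.1591 0.08  ]
unit ((377.0, 287.0), (114.0, 134.0), 90.0) 15263.0
[ 0.5788 -0.0916  0.08  ]
[ 0.5792 -0.3651  0.08  ]
[ 0.35   -0.3604  0.08  ]
[ 0.3497 -0.0909  0.08  ]
c [ 0.46358321 -0.22697263  0.08      ]
[[[361.9375     306.9375      14.88750076]]]
```

View pics/c1.png

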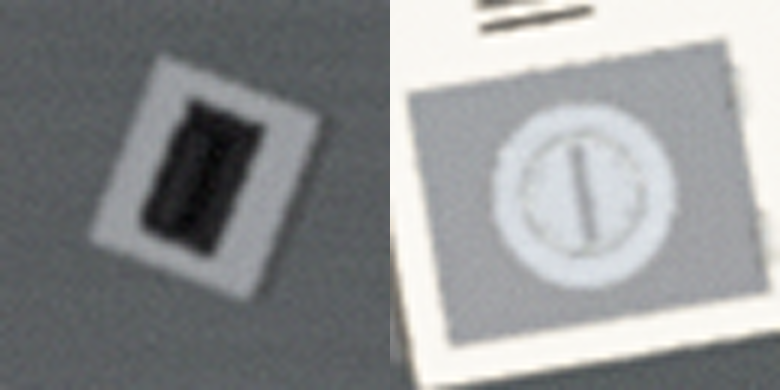

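The crop confirms the black key in the larger block (left) and the fastener with its slot nearly along world +x (right). The masks were too loose, so I'll tighten the thresholds once and then move.

```bash
python3 - <<'E'
from h import *
im=np.load('pics/top0.npy').astype(int)
sub=lambda x0,y0,x1,y1:im[y0:y1,x0:x1]
def rect(mask,x0,y0):
    c,_=cv2.findContours(mask.astype(np.uint8)*255,cv2.RETR_EXTERNAL,cv2.CHAIN_APPROX_NONE); c=max(c,key=cv2.contourArea)
    return cv2.minAreaRect(c+np.array([x0,y0]))
r=rect(sub(160,215,215,270).min(2)>112,160,215);print('stand',r,ray('top0',r[0],.04))
r=rect(sub(310,230,445,345).min(2)>130,310,230);print('unit',r,ray('top0',r[0],.08))
print('fast',ray('top0',(362.2,307.2),.082)); print('vial',ray('top0',(411,254),.122))
for u in((138,240),(232,248)):print('green',ray('top0',u,.05))
print('to hover fast', shift([.42,-.2,.22]))
E
```

```text
stand ((185.99996948242188, 241.99998474121094), (26.740127563476562, 31.196815490722656), 21.801406860351562) [0.55430139 0.16722626 0.04      ]
unit ((377.4065246582031, 288.73736572265625), (87.35511779785156, 107.53585815429688), 80.18070220947266) [ 0.46009317 -0.22775453  0.08      ]
fast [ 0.42326779 -0.19625519  0.082     ]
vial [ 0.53082725 -0.28616165  0.122     ]
green [0.55823118 0.26603543 0.05      ]
green [0.54184743 0.0693835  0.05      ]
to hover fast [ 329.7 -321.3  -18.9]
```

```bash
python3 -m creep '[[[1,35,-34,-5,0,0,0],[1,70,-68,-10,0,0,0],[1,103,-100,-15,0,0,0],[1,135,-132,-20,0,0,0],[1,165,-160,-20,0,0,0]]]'
python3 -m creep '[[[1,35,-34,0,0,0,0],[1,70,-68,0,0,0,0],[1,103,-100,0,0,0,0],[1,135,-132,0,0,0,0],[1,165,-160,0,0,0,0]]]'
python3 -m creep '[[[1,0,0,0,0,0,0],[1,0,0,0,0,0,0],[1,0,0,0,0,0,0]]]'
python3 - <<'E'
from h import *
st(); im=snap('wrist','w1')
print(proj('w1',[.4235,-.195,.082]))
print('to key', shift([.5543,.1665,.22]))
E
```

```text
time: 0.6
position: [0.3194, -0.4053, 0.222]
tool_rot: [3.096, 0.531, 0.0]
ft_force: [1.0, -0.1, -0.2]
grip_width: 1.003
time: 1.1
position: [0.4213, -0.1992, 0.2214]
tool_rot: [3.096, 0.531, -0.0]
ft_force: [0.9, -1.0, 0.0]
grip_width: 0.995
time: 1.4
position: [0.4201, -0.2028, 0.2213]
tool_rot: [3.097, 0.527, -0.001]
ft_force: [-0.4, -0.4, 1.0]
grip_width: 1.001
t 1.4 p [ 0.4201 -0.2028  0.2213] R [[0.944, 0.331, -0.001], [0.331, -0.944, -0.0], [-0.001, 0.0, -1.0]] F [-0.41 -0.37  0.98] M [-0.01  0.06 -0.05] g 1.001
[270.84204302 185.97009247]
to key [ 248.6 -304.6    1.2]
```

View pics/w1.png

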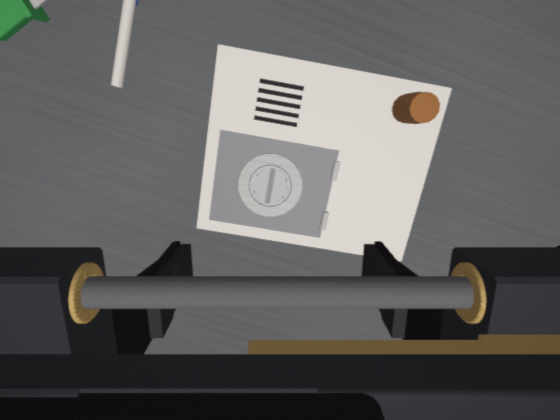

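The wrist view shows the ring and slot at (270,185), matching the projection (271,186) from the top view. The vial is at (416,107). I'll move on to the key and fit the ring and slot from this picture.

```bash
python3 -m creep '[[[1,27,-33,0,0,0,0],[1,54,-66,0,0,0,0],[1,81,-99,0,0,0,0],[1,108,-132,0,0,0,0],[1,135,-165,0,0,0,0]]]'
python3 -m creep '[[[1,25,-30,0,0,0,0.14],[1,50,-60,0,0,0,0.28],[1,75,-90,0,0,0,0.42],[1,95,-115,0,0,0,0.56],[1,113,-139,0,0,0,0.695]]]'
python3 -m creep '[[[1,0,0,0,0,0,0],[1,0,0,0,0,0,0],[1,0,0,0,0,0,0]]]'
python3 - <<'E'
from h import *
st(); im=snap('wrist','w2')
a=np.load('pics/w1.npy').astype(int)
x0,y0=222,140; g=a[y0:235,x0:322]
m=(g.min(2)>150).astype(np.uint8); m=cv2.morphologyEx(m,cv2.MORPH_OPEN,np.ones((3,3)))
for c in cv2.findContours(m,cv2.RETR_EXTERNAL,cv2.CHAIN_APPROX_NONE)[0]:
    if cv2.contourArea(c)>800:
        e=cv2.fitEllipse(c); u=(e[0][0]+x0,e[0][1]+y0); print('ring',u,e[1],ray('w1',u,.082))
g2=a[165:205,250:290].sum(2)
cc=255-cv2.resize((g2/3).astype(np.uint8),None,fx=1,fy=1)
yy,xx=np.mgrid[165:205,250:290]
rr=np.hypot(xx-270,yy-185); mm=(g2/3<np.median(g2[rr<17]/3)-25)&(rr<15)
n,l,s,_=cv2.connectedComponentsWithStats(mm.astype(np.uint8)); k=1+np.argmax(s[1:,4])
pts=np.array([ray('w1',(x,y),.082)[:2] for x,y in zip(xx[l==k],yy[l==k])]); c=pts.mean(0); w,v=np.linalg.eigh(np.cov((pts-c).T)); 
print('slot',len(pts),c,np.degrees(np.arctan(v[1,1]/v[0,1])),np.sqrt(w*12))
print('med ring grey',np.median(g2)/3)
E
```

```text
time: 1.95
position: [0.4937, -0.0014, 0.2216]
tool_rot: [3.097, 0.524, 0.0]
ft_force: [0.3, -0.5, -0.3]
grip_width: 1.005
time: 2.45
position: [0.5548, 0.167, 0.221]
tool_rot: [3.095, -0.54, -0.001]
ft_force: [0.3, -1.0, 0.2]
grip_width: 1.0
time: 2.75
position: [0.554, 0.1649, 0.2211]
tool_rot: [3.095, -0.528, -0.001]
ft_force: [0.5, 0.5, 0.1]
grip_width: 1.0
t 2.75 p [0.554  0.1649 0.2211] R [[0.943, -0.332, -0.001], [-0.332, -0.943, -0.001], [-0.0, 0.002, -1.0]] F [0.52 0.47 0.1 ] M [ 0.03  0.02 -0.03] g 1.0
ring (269.9778137207031, 184.953125) (62.744842529296875, 64.64405059814453) [ 0.4241635 -0.193898   0.082    ]
slot 132 [ 0.42414012 -0.19375062] 9.200107215121692 [0.00430359 0.0286076 ]
med ring grey 186.66666666666666
```

View pics/w2.png

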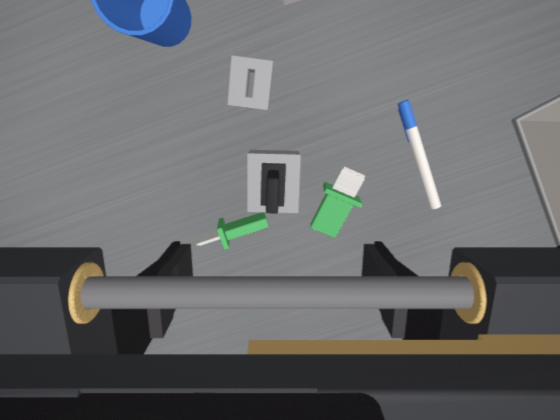

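The wrist view shows the key standing upright in the larger block at about (273,185). The green look-alikes lie at (245,227) and (337,210), and the small block is at (250,83). Next I'll refine the stand and handle position.

```bash
python3 - <<'E'
from h import *
a=np.load('pics/w2.npy').astype(int)
x0,y0=235,135; g=a[y0:225,x0:310]
m=((g.min(2)>125)|(g.max(2)<70)).astype(np.uint8); m=cv2.morphologyEx(m,cv2.MORPH_OPEN,np.ones((3,3)))
c=max(cv2.findContours(m,cv2.RETR_EXTERNAL,cv2.CHAIN_APPROX_NONE)[0],key=cv2.contourArea)+np.array([x0,y0])
w=np.array([ray('w2',p[0],.04)[:2]*1000 for p in c],np.float32); r=cv2.minAreaRect(w); print('stand mm',r)
m=(g.max(2)<22).astype(np.uint8); m[:40]=m[:40]
c=max(cv2.findContours((g.max(2)<60).astype(np.uint8),cv2.RETR_EXTERNAL,cv2.CHAIN_APPROX_NONE)[0],key=cv2.contourArea)+np.array([x0,y0])
print('black bbox',cv2.boundingRect(c))
for y in range(162,216,6): 
    xs=np.where(a[y,255:292].max(1)<60)[0]+255; print(y,xs.min() if len(xs) else 0,xs.max() if len(xs) else 0, end='; ')
print()
M=R.from_euler('z',-20.4,degrees=True).as_matrix()
for th in(-20.4,):
  for cx,cy in((.5543,.1665),):
    for sx in(-17,17):
      for sy in(-6,6): print(np.round(proj('w2',np.array([cx,cy,.096])+M@np.array([sx,sy,0])/1000),1),end=' ')
crop('w2',235,140,310,220,7,'c2')
E
```

```text
stand mm ((553.6156616210938, 171.72650146484375), (81.98519134521484, 88.98590850830078), 72.01386260986328)
black bbox (262, 169, 21, 44)
162 0 0; 168 263 263; 174 265 279; 180 263 280; 186 263 279; 192 262 279; 198 262 280; 204 264 282; 210 267 276; 
[281.3 213.2] [268.5 213. ] [282.1 177.3] [268.9 177. ]
```

View pics/c2.png

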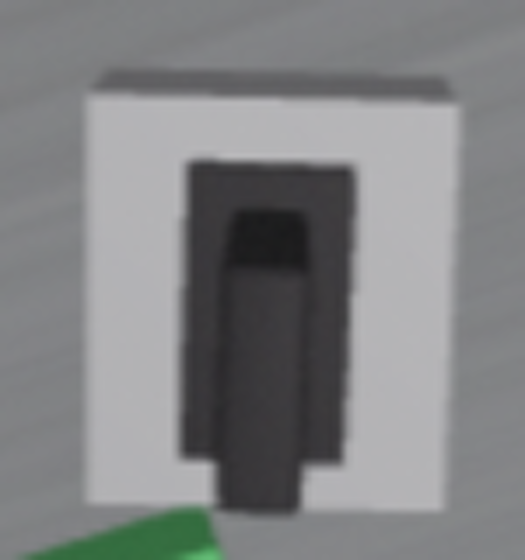

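The close crop shows the handle's top face at crop corners (228,267), (306,269), (301,513), (218,510), and the block's top at (88,95), (460,102), (445,511), (86,502). I'll cast rays through these corners.

```bash
python3 - <<'E'
from h import *
def q(P,z,n):
    w=np.array([ray('w2',(235+x/7-.43,140+y/7-.43),z)[:2] for x,y in P]); c=w.mean(0)
    d=(w[0]+w[1]-w[2]-w[3])/2; e=(w[1]+w[2]-w[0]-w[3])/2
    print(n,np.round(c,4),'ang x',np.degrees(np.arctan2(d[1],d[0])),'ang y-90',np.degrees(np.arctan2(e[1],e[0]))+90,np.linalg.norm(d),np.linalg.norm(e)); return c
c=q([(228,267),(306,269),(301,513),(218,510)],.096,'handle')
s=q([(88,95),(460,102),(445,511),(86,502)],.04,'stand')
print(shift([*((c+s)/2),.20]))
st()
E
```

```text
handle [0.5551 0.1692] ang x -21.331451055026356 ang y-90 -21.258702857340154 0.03290646082737824 0.010603659776073896
stand [0.5552 0.1688] ang x -20.743067387492268 ang y-90 -20.703946771343396 0.063881109941802 0.05628744964542602
[-0.3 -4.3 21.2]
t 2.8 p [0.5541 0.1649 0.2212] R [[0.943, -0.332, -0.0], [-0.332, -0.943, -0.001], [0.0, 0.001, -1.0]] F [-0.34  0.54  1.25] M [ 0.03  0.04 -0.03] g 0.998
```

```bash
python3 -m creep '[[[0.5,0,-4.3,30,0,0,0.027],[0.5,0,-4.3,60,0,0,0.027],[0.5,0,-4.3,90,0,0,0.027],[0.5,0,-4.3,90,0,0,0.027],[0.5,0,-4.3,90,0,0,0.027]]]' 40
python3 -m creep '[[[0.5,0,0,25,0,0,0],[0.5,0,0,45,0,0,0],[0.5,0,0,60,0,0,0],[0.5,0,0,70,0,0,0],[0.5,0,0,75,0,0,0]]]'
python3 -m creep '[[[0.5,0,0,0,0,0,0],[0.5,0,0,0,0,0,0]]]'
python3 - <<'E'
from h import *
st(); snap('wrist','w3')
E
```

```text
time: 3.3
position: [0.5554, 0.1702, 0.132]
tool_rot: [3.089, -0.57, -0.0]
ft_force: [-0.2, -0.2, 0.6]
grip_width: 0.626
time: 3.8
position: [0.5555, 0.1714, 0.0566]
tool_rot: [-3.09, 0.568, -0.001]
ft_force: [-0.4, -0.6, 0.2]
grip_width: 0.501
time: 4.0
position: [0.5557, 0.1718, 0.0573]
tool_rot: [-3.089, 0.567, -0.002]
ft_force: [0.2, -0.3, -0.3]
grip_width: 0.504
t 4.0 p [0.5557 0.1718 0.0573] R [[0.935, -0.355, 0.001], [-0.355, -0.935, 0.0], [0.001, -0.001, -1.0]] F [ 0.24 -0.26 -0.3 ] M [-0.02  0.03  0.03] g 0.504
```

View pics/w3.png

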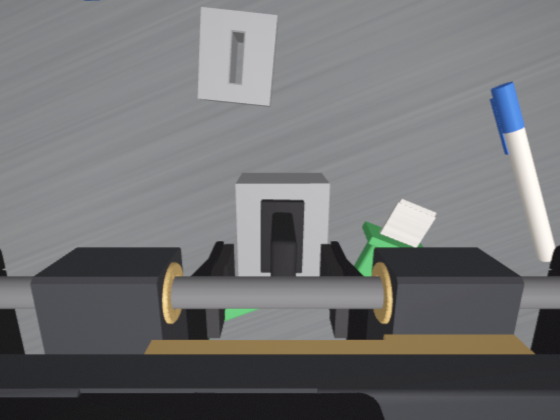

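The picture shows the fingers straddling the handle at (284,255), with the jaw midpoint near 281. A small tool +y shift fits that and the measured pose.

```bash
python3 -m creep '[[[0.5,0,2,0,0,0,0],[0.5,0,2,0,0,0,0],[0.3,0,2,0,0,0,0],[0.1,0,2,0,0,0,0],[0,0,2,0,0,0,0]]]' 40
python3 -m creep '[[[0,0,0,0,0,0,0],[0,0,0,0,0,0,0],[0,0,0,0,0,0,0],[0,0,0,0,0,0,0],[0,0,0,0,0,0,0]]]'
python3 -c "
from h import *
st()"
```

```text
time: 4.55
position: [0.5544, 0.1696, 0.0565]
tool_rot: [3.09, -0.567, 0.0]
ft_force: [0.8, 0.5, -0.1]
grip_width: 0.31
time: 5.05
position: [0.5544, 0.1696, 0.0565]
tool_rot: [3.09, -0.567, -0.0]
ft_force: [0.5, 0.5, -0.6]
grip_width: 0.134
t 5.05 p [0.5544 0.1696 0.0565] R [[0.935, -0.355, -0.0], [-0.355, -0.935, -0.0], [-0.0, 0.0, -1.0]] F [ 0.47  0.48 -0.64] M [ 0.07 -0.01  0.02] g 0.134
```

```bash
python3 -m creep '[[[0,0,0,-5,0,0,0],[0,0,0,-20,0,0,0],[0,0,0,-45,0,0,0],[0,0,0,-70,0,0,0],[0,0,0,-95,0,0,0]]]' 40
python3 -m creep '[[[0,0,0,-30,0,0,0],[0,0,0,-50,0,0,0],[0,0,0,-50,0,0,0],[0,0,0,-50,0,0,0]]]'
python3 - <<'E'
from h import *
st(); snap('wrist','w4'); snap('scene','s4')
print(shift([.4241,-.1938,.2015]))
crop('s4',330,120,460,250,4,'c4')
E
```

```text
time: 5.55
position: [0.5546, 0.17, 0.1538]
tool_rot: [-3.09, 0.567, -0.002]
ft_force: [-1.0, -0.3, -0.9]
grip_width: 0.136
time: 5.95
position: [0.5545, 0.1697, 0.2022]
tool_rot: [3.09, -0.567, 0.002]
ft_force: [-0.9, -0.2, -2.2]
grip_width: 0.132
t 5.95 p [0.5545 0.1697 0.2022] R [[0.935, -0.355, 0.001], [-0.355, -0.935, -0.0], [0.001, -0.0, -1.0]] F [-0.92 -0.21 -2.15] M [0.02 0.02 0.04] g 0.132
[  7.8 385.5  -0.5]
```

View pics/c4.png

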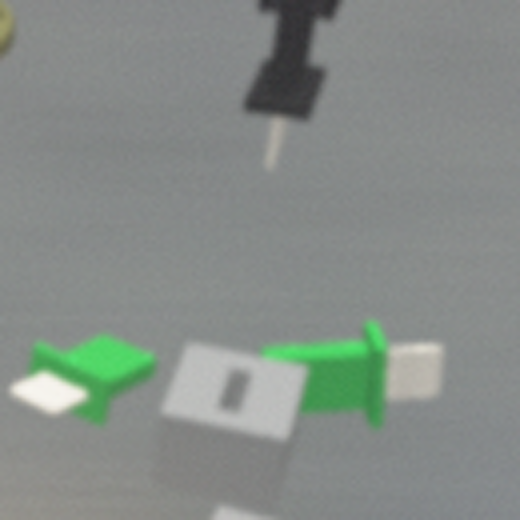

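The crop shows the key held upright and clear, with the blade tip at crop (270,168), and the empty stand well. I'll check it against the projected pose for tilt, then travel.

```bash
python3 - <<'E'
from h import *
ks=np.array([.5545,.1697,.2022-.0445]); M=R.from_euler('z',-20.8,degrees=True).as_matrix()
for n,z in(('tip',0),('blade top/collar',.028),('handle',.05)):
    print(n,np.round((proj('s4',ks+[0,0,z])-[330,120])*4,1))
for sx in(-23,23):
  for sy in(-13,13): print('collar',np.round((proj('s4',ks+M@np.array([sx,sy,34])/1000)-[330,120])*4,1))
for sx in(-13,13):print('bl',np.round((proj('s4',ks+M@np.array([sx,0,0])/1000)-[330,120])*4,1))
E
python3 -m creep '[[[0,2,40,0,0,0,0],[0,3,80,0,0,0,0],[0,5,120,0,0,0,0],[0,6,160,0,0,0,0],[0,7,193,0,0,0,0]]]'
```

```text
tip [273.8 153.4]
blade top/collar [284.1  91.3]
handle [292.5  40.4]
collar [263.   53.5]
collar [326.6  61.9]
collar [244.4  94.1]
collar [311.4 103.5]
bl [278.6 141.2]
bl [268.9 166.1]
time: 6.55
position: [0.4906, -0.0157, 0.2003]
tool_rot: [3.089, -0.57, -0.004]
ft_force: [1.1, -0.2, -1.3]
grip_width: 0.138
```

```bash
python3 -m creep '[[[0,0,38,0,0,0,-0.13],[0,0,76,0,0,0,-0.26],[0,0,114,0,0,0,-0.39],[0,0,152,0,0,0,-0.529],[0,0,192,0,0,0,-0.529]]]'
python3 -m creep '[[[0,0,0,15,0,0,0],[0,0,0,30,0,0,0],[0,0,0,40,0,0,0],[0,0,0,40,0,0,0],[0,0,0,40,0,0,0]]]'
python3 - <<'E'
from h import *
s=st(); snap('wrist','w5');
print(shift([.4241,-.1938,.16])); 
im=np.load('pics/w5.npy'); cv2.imwrite('pics/c5.png',cv2.resize(im[130:330,180:380],(800,600) if 0 else (600,600),interpolation=cv2.INTER_CUBIC))
M=R.from_rotvec(s['tool_rot']).as_matrix()
for x in(-17,0,17): print('slot',np.round((proj('w5',np.array([.4241,-.1938,.082])+np.array([np.cos(.166),np.sin(.166),0])*x/1000)-[180,130])*3,1))
E
```

```text
time: 7.05
position: [0.4228, -0.1935, 0.2004]
tool_rot: [-3.129, -0.266, 0.002]
ft_force: [0.9, -1.6, -1.2]
grip_width: 0.136
time: 7.55
position: [0.4241, -0.1924, 0.1614]
tool_rot: [-3.13, -0.261, 0.001]
ft_force: [-0.7, 1.5, -0.1]
grip_width: 0.133
t 7.55 p [ 0.4241 -0.1924  0.1614] R [[0.986, 0.166, -0.001], [0.166, -0.986, 0.0], [-0.001, -0.0, -1.0]] F [-0.7   1.46 -0.07] M [0.01 0.   0.02] g 0.133
[-0.6  1.2  1.9]
slot [297.7 297.1]
slot [297.8 236.1]
slot [298.  173.1]
```

View pics/c5.png

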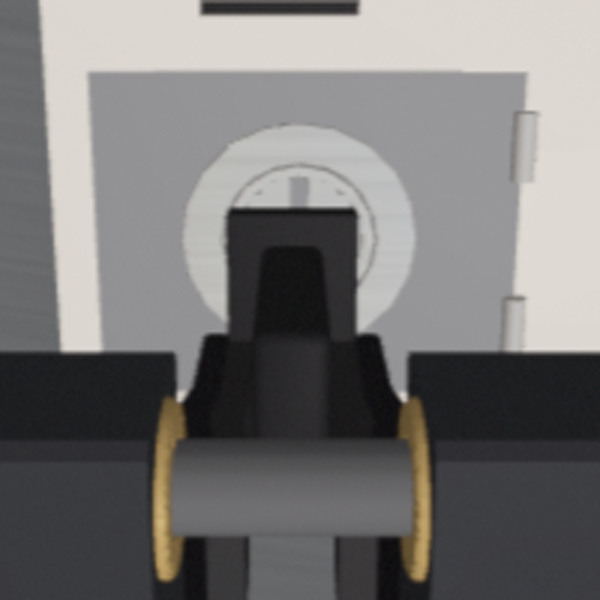

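The picture shows the slot's free end at crop (299,177) and the collar centre at column 292. Allowing for parallax, the key needs about 1.5 mm in tool +y. I'll shift and descend to just above the mouth.

```bash
python3 -m creep '[[[0,-0.5,1.5,10,0,0,0],[0,-0.5,1.5,20,0,0,0],[0,-0.5,1.5,28,0,0,0],[0,-0.5,1.5,31,0,0,0],[0,-0.5,1.5,31,0,0,0]]]'
python3 - <<'E'
from h import *
st(); snap('wrist','w6'); st(); print(shift([.4241,-.1938,.1265]))
E
python3 -m creep '[[[0,0,0,2,0,0,0],[0,0,0,4,0,0,0],[0,0,0,4,0,0,0],[0,0,0,4,0,0,0]]]'
python3 -m creep '[[[0,0,0,1,0,0,0],[0,0,0,2,0,0,0],[0,0,0,2,0,0,0],[0,0,0,2,0,0,0]]]'
```

```text
time: 8.1
position: [0.4234, -0.194, 0.1298]
tool_rot: [-3.13, -0.26, 0.002]
ft_force: [0.5, 0.6, -1.3]
grip_width: 0.134
t 8.1 p [ 0.4234 -0.194   0.1298] R [[0.986, 0.165, -0.001], [0.165, -0.986, 0.001], [-0.001, -0.001, -1.0]] F [ 0.45  0.57 -1.32] M [0.09 0.01 0.04] g 0.134
t 8.15 p [ 0.4238 -0.1942  0.1303] R [[0.986, 0.165, -0.0], [0.165, -0.986, 0.0], [-0.0, -0.0, -1.0]] F [ 0.81 -1.26 -0.68] M [-0.    0.01  0.01] g 0.133
[ 0.3 -0.3  3.8]
time: 8.55
position: [0.424, -0.1943, 0.1266]
tool_rot: [3.131, 0.26, 0.0]
ft_force: [0.2, 0.0, -0.8]
grip_width: 0.132
time: 8.95
position: [0.4239, -0.1943, 0.1245]
tool_rot: [3.131, 0.26, -0.0]
ft_force: [0.1, 0.5, -1.4]
grip_width: 0.135
```

```bash
for i in 1; do python3 -m creep '[[[0,0,0,1,0,0,0],[0,0,0,2,0,0,0],[0,0,0,2,0,0,0]]]'; done
python3 -m creep '[[[0,0,0,1,0,0,0],[0,0,0,2,0,0,0],[0,0,0,2,0,0,0]]]'
python3 -m creep '[[[0,0,0,1,0,0,0],[0,0,0,2,0,0,0],[0,0,0,2,0,0,0]]]'
```

```text
time: 9.25
position: [0.4238, -0.1942, 0.1224]
tool_rot: [-3.131, -0.26, 0.0]
ft_force: [0.4, 0.3, -0.2]
grip_width: 0.132
time: 9.55
position: [0.4238, -0.1943, 0.1203]
tool_rot: [-3.131, -0.26, 0.001]
ft_force: [0.5, -0.3, -0.1]
grip_width: 0.138
time: 9.85
position: [0.4239, -0.1943, 0.1185]
tool_rot: [3.131, 0.26, -0.0]
ft_force: [0.3, -0.3, -0.9]
grip_width: 0.133
```

The blade is in the slot with no contact force. I'll continue down to find the floor and then the spring.

```bash
python3 -m creep '[[[0,0,0,1,0,0,0],[0,0,0,1,0,0,0],[0,0,0,1,0,0,0]]]'
python3 -m creep '[[[0,0,0,1,0,0,0],[0,0,0,1,0,0,0],[0,0,0,1,0,0,0]]]'
python3 -m creep '[[[0,0,0,1,0,0,0],[0,0,0,1,0,0,0],[0,0,0,1,0,0,0]]]'
python3 -m creep '[[[0,0,0,1,0,0,0],[0,0,0,1,0,0,0],[0,0,0,1,0,0,0]]]'
```

```text
time: 10.15
position: [0.4241, -0.1944, 0.118]
tool_rot: [3.13, 0.26, 0.0]
ft_force: [-0.2, 0.3, 4.3]
grip_width: 0.13
time: 10.45
position: [0.4241, -0.1943, 0.1167]
tool_rot: [3.131, 0.26, 0.0]
ft_force: [0.7, 0.2, 4.2]
grip_width: 0.129
time: 10.75
position: [0.4241, -0.1943, 0.1156]
tool_rot: [3.131, 0.26, 0.0]
ft_force: [-0.8, -1.4, 4.5]
grip_width: 0.133
time: 11.05
position: [0.424, -0.1944, 0.1146]
tool_rot: [3.131, 0.26, 0.0]
ft_force: [-1.1, 0.5, 5.2]
grip_width: 0.135
```

```bash
python3 -m creep '[[[0,0,0,1,0,0,0],[0,0,0,1,0,0,0],[0,0,0,1,0,0,0]]]'
python3 -m creep '[[[0,0,0,1,0,0,0],[0,0,0,1,0,0,0],[0,0,0,1,0,0,0]]]'
```

```text
time: 11.35
position: [0.4241, -0.1943, 0.1136]
tool_rot: [3.131, 0.26, 0.0]
ft_force: [0.4, 0.7, 6.0]
grip_width: 0.136
time: 11.65
position: [0.4241, -0.1944, 0.1127]
tool_rot: [3.131, 0.26, 0.0]
ft_force: [-0.4, 0.4, 6.0]
grip_width: 0.132
```

```bash
python3 -m creep '[[[0,0,0,1,0,0,0],[0,0,0,1,0,0,0],[0,0,0,1,0,0,0]]]'
```

```text
time: 11.95
position: [0.4241, -0.1943, 0.1118]
tool_rot: [3.131, 0.26, 0.0]
ft_force: [-0.2, 0.8, 5.3]
grip_width: 0.134
```

```bash
python3 -m creep '[[[0,0,0,1,0,0,0],[0,0,0,1,0,0,0],[0,0,0,1,0,0,0]]]'
python3 -m creep '[[[0,0,0,1,0,0,0],[0,0,0,1,0,0,0],[0,0,0,1,0,0,0]]]'
```

```text
time: 12.25
position: [0.4241, -0.1944, 0.1108]
tool_rot: [3.13, 0.26, 0.0]
ft_force: [-1.2, 0.7, 6.0]
grip_width: 0.131
time: 12.55
position: [0.4241, -0.1944, 0.1099]
tool_rot: [3.131, 0.26, 0.0]
ft_force: [-0.0, -0.2, 6.1]
grip_width: 0.133
```

```bash
python3 -m creep '[[[0,0,0,1,0,0,0],[0,0,0,1,0,0,0],[0,0,0,1,0,0,0]]]'
python3 -m creep '[[[0,0,0,1,0,0,0],[0,0,0,1,0,0,0],[0,0,0,1,0,0,0]]]'
```

```text
time: 12.85
position: [0.4241, -0.1944, 0.1089]
tool_rot: [3.13, 0.26, 0.0]
ft_force: [-1.1, -0.2, 7.2]
grip_width: 0.138
time: 13.15
position: [0.4241, -0.1944, 0.108]
tool_rot: [3.13, 0.26, 0.0]
ft_force: [-1.2, 0.1, 6.9]
grip_width: 0.133
```

```bash
python3 -m creep '[[[0,0,0,1,0,0,0],[0,0,0,1,0,0,0],[0,0,0,1,0,0,0]]]'
python3 -m creep '[[[0,0,0,1,0,0,0],[0,0,0,1,0,0,0],[0,0,0,1,0,0,0]]]'
```

```text
time: 13.45
position: [0.4242, -0.1944, 0.1071]
tool_rot: [3.13, 0.26, 0.001]
ft_force: [-1.6, 0.8, 6.7]
grip_width: 0.136
time: 13.75
position: [0.4242, -0.1944, 0.1061]
tool_rot: [3.13, 0.26, 0.001]
ft_force: [-1.3, 1.0, 8.1]
grip_width: 0.134
```

```bash
python3 -m creep '[[[0,0,0,1,0,0,0],[0,0,0,1,0,0,0],[0,0,0,1,0,0,0]]]'
python3 -m creep '[[[0,0,0,1,0,0,0],[0,0,0,1,0,0,0],[0,0,0,1,0,0,0]]]'
```

```text
time: 14.05
position: [0.4242, -0.1944, 0.1052]
tool_rot: [3.13, 0.26, 0.001]
ft_force: [-1.1, 0.9, 8.9]
grip_width: 0.133
time: 14.35
position: [0.4242, -0.1944, 0.1042]
tool_rot: [3.13, 0.26, 0.001]
ft_force: [-2.7, 0.3, 9.1]
grip_width: 0.134
```

```bash
python3 -m creep '[[[0,0,0,1,0,0,0],[0,0,0,1,0,0,0],[0,0,0,1,0,0,0]]]'
python3 -m creep '[[[0,0,0,0.5,0,0,0],[0,0,0,0.5,0,0,0],[0,0,0,0.5,0,0,0]]]'
```

```text
time: 14.65
position: [0.4244, -0.1945, 0.1039]
tool_rot: [3.13, 0.26, 0.001]
ft_force: [-2.0, 2.2, 12.9]
grip_width: 0.13
time: 14.95
position: [0.4245, -0.1945, 0.1038]
tool_rot: [3.13, 0.26, 0.001]
ft_force: [-3.3, 2.0, 14.7]
grip_width: 0.132
```

The stop is at TCP z ≈ 0.104 and about 15 N. I'll back off 0.5 mm, stay at the bottom and turn clockwise (+rz) gradually.

```bash
python3 -m creep '[[[0,0,0,-0.4,0,0,0.05],[0,0,0,-0.4,0,0,0.1],[0,0,0,-0.4,0,0,0.15],[0,0,0,-0.4,0,0,0.2]]]'
python3 -c "
from h import *
s=st();print(np.round(s['joint_positions'],2))"
```

```text
time: 15.35
position: [0.4247, -0.1943, 0.1039]
tool_rot: [3.14, -0.056, 0.002]
ft_force: [-1.9, 1.8, 13.1]
grip_width: 0.136
t 15.35 p [ 0.4247 -0.1943  0.1039] R [[0.999, -0.036, 0.001], [-0.036, -0.999, -0.001], [0.001, 0.001, -1.0]] F [-1.89  1.84 13.08] M [0.53 0.69 0.13] g 0.136
[ 0.83  0.03 -0.46  2.    0.01  1.12 -1.24]
```

```bash
python3 -m creep '[[[0,0,0,0,0,0,0.1],[0,0,0,0,0,0,0.2],[0,0,0,0,0,0,0.3],[0,0,0,0,0,0,0.4]]]'
python3 -c "
from h import *
s=st();print(np.round(s['joint_positions'],2))"
```

```text
time: 15.75
position: [0.4248, -0.1944, 0.104]
tool_rot: [3.066, -0.682, 0.002]
ft_force: [-1.9, 1.5, 12.6]
grip_width: 0.136
t 15.75 p [ 0.4248 -0.1944  0.104 ] R [[0.906, -0.424, 0.001], [-0.424, -0.906, -0.001], [0.002, 0.0, -1.0]] F [-1.9   1.53 12.6 ] M [0.47 0.63 0.09] g 0.136
[ 0.82  0.03 -0.45  2.    0.01  1.12 -1.64]
```

Joint 7 falls one-for-one with the turn and will end near −2.65, against its −2.69 limit. That is tight but workable, so I'll go on with care.

```bash
python3 -m creep '[[[0,0,0,0,0,0,0.1],[0,0,0,0,0,0,0.2],[0,0,0,0,0,0,0.3],[0,0,0,0,0,0,0.4]]]'
python3 -m creep '[[[0,0,0,0,0,0,0.1],[0,0,0,0,0,0,0.2],[0,0,0,0,0,0,0.3],[0,0,0,0,0,0,0.4]]]'
python3 -c "
from h import *
s=st();print(np.round(s['joint_positions'],3),R.from_rotvec(s['tool_rot']).as_euler('zyx'))"
```

```text
time: 16.15
position: [0.4247, -0.1946, 0.1039]
tool_rot: [2.869, -1.278, 0.003]
ft_force: [-2.4, 1.4, 12.4]
grip_width: 0.133
time: 16.55
position: [0.4247, -0.1947, 0.1039]
tool_rot: [2.559, -1.822, 0.003]
ft_force: [-1.8, -0.6, 12.3]
grip_width: 0.137
t 16.55 p [ 0.4247 -0.1947  0.1039] R [[0.327, -0.945, 0.001], [-0.945, -0.327, -0.001], [0.002, -0.001, -1.0]] F [-1.76 -0.57 12.33] M [0.31 0.72 0.12] g 0.137
[ 0.808  0.025 -0.438  1.999  0.013  1.119 -2.444] [1.23773951e+00 1.26921201e-03 3.14017674e+00]
```

```bash
python3 -m creep '[[[0,0,0,0,0,0,0.05],[0,0,0,0,0,0,0.1],[0,0,0,0,0,0,0.14],[0,0,0,0,0,0,0.14]]]'
python3 -m creep '[[[0,0,0,0,0,0,0.02],[0,0,0,0,0,0,0.04],[0,0,0,0,0,0,0.04],[0,0,0,0,0,0,0.04]]]'
python3 -c "
from h import *
s=st();print(np.round(s['joint_positions'],3),R.from_rotvec(s['tool_rot']).as_euler('zyx'))"
```

```text
time: 16.95
position: [0.4246, -0.1947, 0.1039]
tool_rot: [2.428, -1.993, 0.003]
ft_force: [-2.2, 0.9, 13.1]
grip_width: 0.133
time: 17.35
position: [0.4246, -0.1948, 0.1039]
tool_rot: [2.389, -2.04, 0.003]
ft_force: [-2.8, 0.5, 12.8]
grip_width: 0.133
t 17.35 p [ 0.4246 -0.1948  0.1039] R [[0.156, -0.988, 0.001], [-0.988, -0.156, -0.001], [0.002, -0.001, -1.0]] F [-2.82  0.53 12.79] M [0.3  0.68 0.11] g 0.133
[ 0.805  0.024 -0.435  1.999  0.012  1.119 -2.62 ] [1.41378612e+00 1.15018550e-03 3.14010633e+00]
```

```bash
python3 -m creep '[[[0,0,0,0,0,0,0.02],[0,0,0,0,0,0,0.035],[0,0,0,0,0,0,0.035],[0,0,0,0,0,0,0.035]]]'
python3 -c "
from h import *
s=st();print(np.round(s['joint_positions'],3),R.from_rotvec(s['tool_rot']).as_euler('zyx'))
snap('wrist','w7');st()"
```

```text
time: 17.75
position: [0.4246, -0.1948, 0.1039]
tool_rot: [2.352, -2.082, 0.003]
ft_force: [-2.6, 0.8, 13.1]
grip_width: 0.135
t 17.75 p [ 0.4246 -0.1948  0.1039] R [[0.122, -0.993, 0.001], [-0.993, -0.122, -0.001], [0.002, -0.001, -1.0]] F [-2.56  0.82 13.11] M [0.31 0.66 0.16] g 0.135
[ 0.802  0.024 -0.432  1.999  0.012  1.119 -2.655] [1.44877497e+00 1.09419490e-03 3.14014452e+00]
t 17.8 p [ 0.4246 -0.1948  0.1039] R [[0.122, -0.993, 0.001], [-0.993, -0.122, -0.002], [0.002, -0.001, -1.0]] F [-3.05  1.12 13.45] M [0.31 0.64 0.11] g 0.136
```

Total key rotation is about 1.61 rad, which less blade play gives a turn of about 1.54. I'll relax the twist within the play and rise slowly, watching that the spring follows up to TCP z ≈ 0.118.

```bash
python3 -m creep '[[[0,0,0,0,0,0,-0.03],[0,0,0,0,0,0,-0.06],[0,0,0,-1,0,0,-0.06],[0,0,0,-3,0,0,-0.06],[0,0,0,-3,0,0,-0.06]]]'
python3 -m creep '[[[0,0,0,-2,0,0,0],[0,0,0,-4,0,0,0],[0,0,0,-6,0,0,0],[0,0,0,-6,0,0,0]]]'
python3 -m creep '[[[0,0,0,-2,0,0,0],[0,0,0,-4,0,0,0],[0,0,0,-4,0,0,0]]]'
python3 -m creep '[[[0,0,0,-2,0,0,0],[0,0,0,-3,0,0,0],[0,0,0,-3,0,0,0]]]'
```

```text
time: 18.3
position: [0.4245, -0.1948, 0.1064]
tool_rot: [2.413, -2.011, 0.003]
ft_force: [-1.4, -0.1, 7.5]
grip_width: 0.13
time: 18.7
position: [0.4244, -0.1947, 0.1121]
tool_rot: [2.413, -2.011, 0.002]
ft_force: [0.1, 0.5, 5.6]
grip_width: 0.134
time: 19.0
position: [0.4243, -0.1946, 0.1158]
tool_rot: [2.414, -2.011, 0.002]
ft_force: [0.3, -0.8, 4.4]
grip_width: 0.133
time: 19.3
position: [0.4238, -0.1941, 0.1183]
tool_rot: [2.414, -2.011, -0.001]
ft_force: [0.4, -1.0, 2.6]
grip_width: 0.132
```

The spring followed all the way up to the original height. I'll lift out and look.

```bash
python3 -m creep '[[[0,0,0,-5,0,0,0],[0,0,0,-15,0,0,0],[0,0,0,-40,0,0,0],[0,0,0,-65,0,0,0],[0,0,0,-83,0,0,0]]]'
python3 -m creep '[[[0,0,0,0,0,0,-0.14],[0,0,0,0,0,0,-0.28],[0,0,0,0,0,0,-0.42],[0,0,0,0,0,0,-0.56],[0,0,0,0,0,0,-0.7]]]'
python3 -m creep '[[[0,0,0,0,0,0,-0.14],[0,0,0,0,0,0,-0.28],[0,0,0,0,0,0,-0.33],[0,0,0,0,0,0,-0.33],[0,0,0,0,0,0,-0.33]]]'
python3 - <<'E'
from h import *
s=st(); M=R.from_rotvec(s['tool_rot']).as_matrix(); print('yaw',np.arctan2(M[1,0],M[0,0]))
snap('top','t8'); snap('wrist','w8')
a=cv2.resize(np.load('pics/t8.npy')[275:340,330:395],(390,390),interpolation=cv2.INTER_CUBIC); b=cv2.resize(np.load('pics/w8.npy')[110:305,180:375],(390,390))
cv2.imwrite('pics/c8.png',np.hstack([a,b]))
print(shift([.5547,.1693,.2015]))
E
```

```text
time: 19.8
position: [0.4238, -0.1942, 0.2032]
tool_rot: [2.414, -2.011, 0.0]
ft_force: [0.2, 0.9, 0.0]
grip_width: 0.131
time: 20.3
position: [0.4233, -0.194, 0.2016]
tool_rot: [-2.96, 1.053, 0.002]
ft_force: [-0.3, -0.4, 0.3]
grip_width: 0.134
time: 20.8
position: [0.4236, -0.1941, 0.2015]
tool_rot: [-3.091, 0.563, 0.001]
ft_force: [0.2, -0.5, -0.8]
grip_width: 0.134
t 20.8 p [ 0.4236 -0.1941  0.2015] R [[0.936, -0.353, -0.001], [-0.353, -0.936, 0.0], [-0.001, 0.0, -1.0]] F [ 0.21 -0.55 -0.76] M [ 0.11 -0.   -0.02] g 0.134
yaw -0.36058340779974046
[-5.600e+00 -3.863e+02 -1.000e-01]
```

View pics/c8.png

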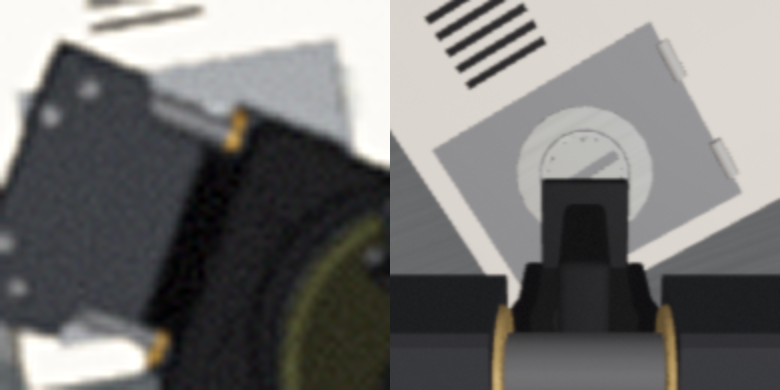

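The wrist half shows the slot turned by roughly a quarter; the top half is blocked by the arm. I'll head back to the stand and measure the slot from a clear top view.

```bash
python3 -m creep '[[[0,-1,-40,0,0,0,0],[0,-2,-80,0,0,0,0],[0,-3,-120,0,0,0,0],[0,-3,-160,0,0,0,0],[0,-3,-193,0,0,0,0]]]'
python3 -m creep '[[[0,-1,-40,0,0,0,0],[0,-2,-80,0,0,0,0],[0,-3,-120,0,0,0,0],[0,-3,-160,0,0,0,0],[0,-3,-193,0,0,0,0]]]'
python3 -m creep '[[[0,0,0,0,0,0,0],[0,0,0,0,0,0,0],[0,0,0,0,0,0,0]]]'
python3 - <<'E'
from h import *
st(); snap('top','t9'); snap('wrist','w9')
a=cv2.resize(np.load('pics/t9.npy')[275:340,330:395],(390,390),interpolation=cv2.INTER_CUBIC); b=cv2.resize(np.load('pics/w9.npy')[110:305,180:375],(390,390))
cv2.imwrite('pics/c9.png',np.hstack([a,b]))
g=np.load('pics/t9.npy').astype(float).mean(2)
yy,xx=np.mgrid[295:320,350:375]; rr=np.hypot(xx-362.2,yy-307.2); p=g[295:320,350:375]
m=(rr<7.5)&(p<np.median(p[rr<7.5])-12); n,l,s,_=cv2.connectedComponentsWithStats(m.astype(np.uint8)); k=1+np.argmax(s[1:,4])
w=np.array([ray('t9',(x,y),.082)[:2] for x,y in zip(xx[l==k],yy[l==k])]);ev,v=np.linalg.eigh(np.cov(w.T));print('slot n',len(w),'ang',np.degrees(np.arctan2(v[1,1],v[0,1])))
print(shift([.5545,.1697,.0565]))
E
```

```text
time: 21.4
position: [0.4894, -0.0101, 0.2017]
tool_rot: [-3.091, 0.56, -0.001]
ft_force: [1.2, 0.2, -1.3]
grip_width: 0.132
time: 21.9
position: [0.5543, 0.1714, 0.2015]
tool_rot: [-3.09, 0.561, 0.0]
ft_force: [-0.5, -0.1, -0.3]
grip_width: 0.133
time: 22.2
position: [0.554, 0.1676, 0.2012]
tool_rot: [3.089, -0.564, -0.001]
ft_force: [0.9, -0.8, -0.8]
grip_width: 0.134
t 22.2 p [0.554  0.1676 0.2012] R [[0.935, -0.353, -0.001], [-0.353, -0.935, -0.001], [-0.0, 0.001, -1.0]] F [ 0.86 -0.79 -0.8 ] M [0.05 0.02 0.02] g 0.134
slot n 52 ang 102.36153222288688
[ -0.6  -2.5 144.9]
```

View pics/c9.png

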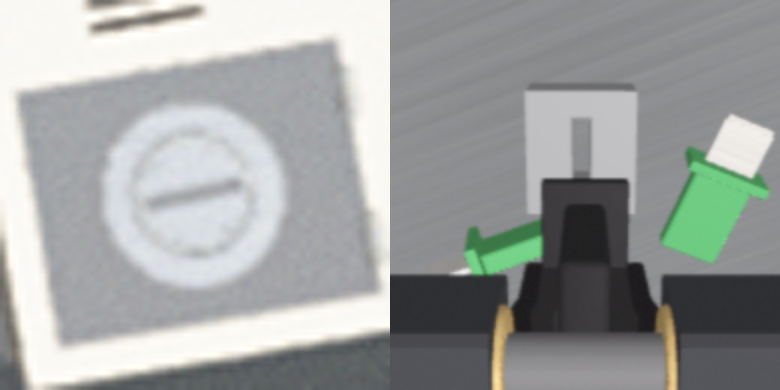

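The clear top view gives the slot at 102.4°, so a turn of about 1.52 rad and parallel to the hatch's edge. It is locked. The wrist half shows the well at column 582 and the key at 585, which is about −2 mm in tool y. I'll lower the key in.

```bash
python3 -m creep '[[[0,-0.5,-2.1,30,0,0,0],[0,-0.5,-2.1,60,0,0,0],[0,-0.5,-2.1,85,0,0,0],[0,-0.5,-2.1,100,0,0,0],[0,-0.5,-2.1,105,0,0,0]]]'
python3 -m creep '[[[0,0,0,3,0,0,0],[0,0,0,6,0,0,0],[0,0,0,9,0,0,0],[0,0,0,12,0,0,0],[0,0,0,12,0,0,0]]]'
python3 -c "
from h import *
st();print(shift([.5545,.1697,.0565]))"
```

```text
time: 22.8
position: [0.5534, 0.1699, 0.095]
tool_rot: [3.089, -0.563, -0.003]
ft_force: [-0.1, -0.8, -1.2]
grip_width: 0.13
time: 23.3
position: [0.5542, 0.1713, 0.0843]
tool_rot: [3.091, -0.561, -0.0]
ft_force: [-0.2, -0.3, -0.8]
grip_width: 0.135
t 23.3 p [0.5542 0.1713 0.0843] R [[0.936, -0.352, -0.0], [-0.352, -0.936, -0.0], [-0.0, 0.0, -1.0]] F [-0.18 -0.27 -0.78] M [ 0.04  0.01 -0.01] g 0.135
[ 0.8  1.4 27.8]
```

```bash
python3 -m creep '[[[0,0.5,1.3,0,0,0,0],[0,0.5,1.3,2,0,0,0],[0,0.5,1.3,5,0,0,0],[0,0.5,1.3,8,0,0,0],[0,0.5,1.3,8,0,0,0]]]'
python3 -m creep '[[[0,0,0,4,0,0,0],[0,0,0,8,0,0,0],[0,0,0,12,0,0,0],[0,0,0,16,0,0,0],[0,0,0,16,0,0,0]]]'
```

```text
time: 23.8
position: [0.5539, 0.1697, 0.0758]
tool_rot: [3.091, -0.561, -0.002]
ft_force: [0.1, 0.8, -0.9]
grip_width: 0.136
time: 24.3
position: [0.5537, 0.1697, 0.0596]
tool_rot: [3.09, -0.561, -0.002]
ft_force: [0.2, 0.4, -1.6]
grip_width: 0.136
```

```bash
python3 -m creep '[[[0,0,0,1,0,0,0],[0,0,0,2,0,0,0],[0,0,0,2.5,0,0,0],[0,0,0,2.5,0,0,0]]]'
python3 -m creep '[[[0,0,0,0.7,0,0,0],[0,0,0,0.7,0,0,0],[0,0,0,0.7,0,0,0]]]'
```

```text
time: 24.7
position: [0.5543, 0.1699, 0.0579]
tool_rot: [3.091, -0.561, 0.0]
ft_force: [-0.1, 0.9, -1.5]
grip_width: 0.133
time: 25.0
position: [0.5543, 0.1699, 0.0572]
tool_rot: [3.091, -0.561, 0.0]
ft_force: [0.0, -0.1, -0.2]
grip_width: 0.136
```

```bash
python3 -m creep '[[[0,0,0,0.7,0,0,0],[0,0,0,0.7,0,0,0],[0,0,0,0.7,0,0,0]]]'
python3 -m creep '[[[0,0,0,0.5,0,0,0],[0,0,0,0.5,0,0,0],[0,0,0,0.5,0,0,0]]]'
```

```text
time: 25.3
position: [0.5543, 0.1699, 0.0565]
tool_rot: [3.091, -0.561, -0.0]
ft_force: [1.2, 0.6, -0.6]
grip_width: 0.134
time: 25.6
position: [0.5543, 0.1699, 0.0564]
tool_rot: [3.091, -0.561, 0.0]
ft_force: [-2.5, -0.8, 5.1]
grip_width: 0.132
```

The collar is down (5 N at the same height as at the start). I'll release and rise.

```bash
python3 -m creep '[[[0.2,0,0,-0.4,0,0,0],[0.3,0,0,-0.4,0,0,0],[0.45,0,0,-0.4,0,0,0],[0.5,0,0,-0.4,0,0,0],[0.5,0,0,-0.4,0,0,0]]]'
python3 -m creep '[[[0.5,0,0,0,0,0,0],[0.5,0,0,-15,0,0,0],[0.5,0,0,-40,0,0,0],[0.5,0,0,-80,0,0,0],[0.5,0,0,-125,0,0,0]]]'
python3 -m creep '[[[0.5,0,0,-40,0,0,0],[0.5,0,0,-40,0,0,0],[0.5,0,0,-40,0,0,0],[0.5,0,0,-40,0,0,0]]]'
python3 - <<'E'
from h import *
st(); snap('wrist','w10'); snap('scene','s10')
a=cv2.resize(np.load('pics/w10.npy')[120:270,190:390],(400,300),interpolation=cv2.INTER_CUBIC);b=cv2.resize(np.load('pics/s10.npy')[130:265,300:480],(400,300),interpolation=cv2.INTER_CUBIC)
cv2.imwrite('pics/c10.png',np.hstack([a,b]))
E
```

```text
time: 26.1
position: [0.5543, 0.1699, 0.0563]
tool_rot: [3.091, -0.561, -0.0]
ft_force: [1.0, 0.7, -0.7]
grip_width: 0.458
time: 26.6
position: [0.5535, 0.1698, 0.1829]
tool_rot: [3.091, -0.561, -0.002]
ft_force: [0.6, 0.4, 0.2]
grip_width: 0.501
time: 27.0
position: [0.5537, 0.1696, 0.2208]
tool_rot: [3.09, -0.561, -0.002]
ft_force: [0.3, -0.4, -1.0]
grip_width: 0.5
t 27.0 p [0.5537 0.1696 0.2208] R [[0.936, -0.351, -0.001], [-0.351, -0.936, -0.001], [-0.001, 0.001, -1.0]] F [ 0.34 -0.38 -1.04] M [ 0.04  0.07 -0.04] g 0.5
```

View pics/c10.png

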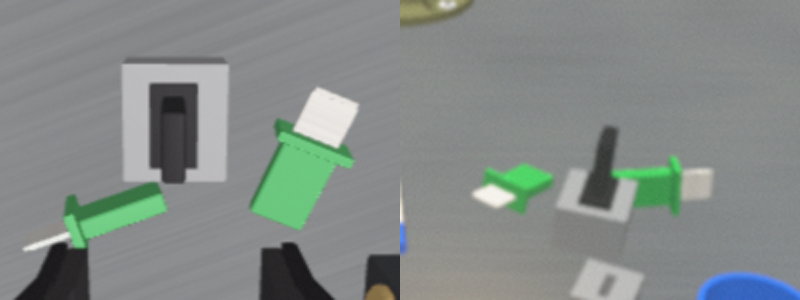

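The key stands upright in the block, collar centred (collar at crop (173,126), block centre about (175,122)). The gripper is clear and the look-alikes are unmoved, so I'll hand in.

```bash
python3 -c "
from bench import ctrl
print(ctrl.close_job())"
```

```text
the job is handed in; nothing more can be done
None
```

The hatch fastener is locked, the key is back in its stand and released, and I handed the job in at about 27 s of the 72 s allowed. The hand-in gives no verdict, so what follows rests on my own checks.

- **What I did:** I lifted the black key from the larger stand and fitted its blade in the slot with no contact force. I pressed it down against the spring to its stop, about 14 mm, where the measured force peaked at 14.7 N. I then turned it clockwise by about 1.6 rad of tool rotation and let the spring lift it back to its original height.
- **Fastener:** In a clear top view the slot measured about 1.52 rad turned, with an error of a few hundredths. That passes the 1.42 needed, but I never felt the hard end stop. Joint 7 was about 0.035 rad short of its limit (−2.655 of −2.69), so I stopped there.
- **Spring back up:** I judged this from force and height only. The key rose with the spring to TCP z = 0.118 m, the height where it first met it. No picture measured the fastener's height.
- **Key:** The collar met the block at the height where I first gripped it, and the last pictures show the key upright and centred in the stand. The gripper was well clear, and the green look-alikes looked unmoved. I did not measure the key's final position or tilt.
- **Disagreement:** The arm's measured position sat 1–3 mm off the commanded one at times. I corrected this with small shifts before gripping and before putting the key back.

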